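Lay out the steel offcuts on their matching bench rests

ROBOT

A 6-joint arm with a two-finger parallel gripper is mounted at the origin on a cart in front of the work surface, level with it; the furniture and walls round the work are solid. World frame = base frame: x ahead of the robot, y to its left, z up, the work surface at z = 0. Lengths are in mm, angles in rad, forces in N, time in s.
With the tool pointing down it reaches from about 350 to 875 mm from the base axis. Payload 4.2 kg.
Tool frame: the origin (TCP) lies midway between the tips of the shut fingers; the grasp point (between the pads) lies 19 mm behind it; z points along the fingers, y is the line along which they close (so a half turn about z gives the same grasp; the last joint's range is limited). The gripper opens to 85 mm and grips with 20 to 120 N. Pads are 22 mm wide; open, the fingers measure 114 mm over their backs; the gripper's body (76 mm by 85 mm) begins 54 mm behind the grasp point. The pads swing forward as they close: fully open they stand 13 mm farther back than shut.
Start: joints at [1.58, 0.385, 0.008, 0, -1.194, -0.259], TCP at [154.475, 605.588, 231.312] pointing down, gripper open.
Joint ranges: [-3.14, 3.14], [-1.21, 2.06], [-1.07, 1.41], [-3.16, 2.05], [-2.99, -0.16], [-3.1, 3.1]. Speed limits (rad/s): [2.79, 2.79, 3.14, 3.14, 3.14, 3.14].

INTERFACE

Orientations are given as a unit quaternion [x, y, z, w].
In Python, from bench import sensors, get_image, camera_params, job_done gives the robot as it stands.
- The arm moves only by the tool servo_tool, never from a script. Its argument "motion" is a list of rows, each an object with "travel": the shift along the tool's x, y, z as a fraction of full scale, a list of three; "rot": the turn, a rotation vector about the tool's x, y, z as a fraction of full scale, a list of three; "hand": the opening, from 0 (shut) to 1 (fully open). In form: [{"travel": [x, y, z], "rot": [wx, wy, wz], "hand": hand}, ...]. A call has 1 to 10 rows; each row shifts and turns the commanded pose from where the row before left it, along the tool's axes as they then stand; what a row does not reach is not made up. Full scale, the value 1, is 25 cm for a shift and 360 degrees for a turn. A row lasts 1/12 s, in which the tool goes at most 41.7 mm and 7.16 degrees, less where a joint would pass 70% of its speed; a pose out of reach is approached as far as the arm can. A call with a number of a shift or a turn outside -1 to 1 is refused whole. A call with a gripper value outside its range is refused whole. The fingers move at their own pace and stop on an object; the grip force is fixed at half the most. Time passes only in rows, so rows that do not move let the fingers close. It gives the time, the measured TCP pose, the force, the opening and the grip force at its end, in the units of the state.
- sensors.read_state(): the state, without advancing time (a new reading comes with each control period).
- get_image(name): name is "scene" or "side" or "wrist"; returns (picture, depth): 384x512x3 uint8, red, green, blue; 384x512 float32, mm along the optical axis (not along the pixel's ray), 0 where there is no reading.
- camera_params(name): a dict with "camera_matrix" (3x3 intrinsics, pixels), "R" (3x3) and "t" (3): a world point X has camera coordinates R X + t; the wrist camera has in their place "mount" (4x4, takes a point from camera to tool coordinates, whose origin is the TCP and whose axes are the flange's). Camera axes: x right, y down, z forward; pixel columns grow to the right and rows downward; lengths in mm; the calibration is good to about 2 mm. The wrist camera is an equidistant fisheye: a pixel r from the principal point sees the ray r / f radians off the axis. A picture is of the moment at which its call begins: read the wrist's pose just before it. camera_params takes no time and is no camera call.
- job_done(): hands the job in; it is judged then, once.
The state is a dict: "clock": time; "joints": joint angles; "joint_vel": joint speeds; "joint_efforts": joint torques, N m; "position": TCP position; "ee_rot": TCP orientation; "contact_force": force on the tool from outside, world axes, zero at the start; "wrist_torque": the same for the moment, N m; "gripper_width": finger opening in mm; "grasp_force": force on a finger pad.
Only numpy, scipy, OpenCV 4.12 (cv2) and the standard library are available. Lean on these libraries where they do the work, as an engineer would, in place of code of your own. Each camera call takes 0.05 s, during which the arm holds its last target. There are 200 camera calls.

TASK

Set out the four steel offcuts for welding: lay each one down in the bench rest that fits its width, so the narrowest offcut goes in the rest with the narrowest notch and so on up to the widest in the widest. Each must lie flat along its rest, down in the notches of both saddles, the same side up as it was found and centred lengthwise to within about a centimetre. Leave the spanner and the bolt where they lie.

Things in the scene. Friction and masses are not known exactly. Their poses are not given: they have to be found in the camera images.
- flat_bar: short solid flat steel bar, dark grey, 10 wide x 150 long x 8 mm high, about 0.1 kg; the narrowest of the four offcuts. Origin: centre of its underside; length along own y, width along own x, z up. It lies flat on the table at the start; either way round is the same
- square_tube: square steel tube offcut, dark grey, 25 wide x 120 long x 25 mm high, about 0.12 kg. Origin: centre of its underside; length along own y, width along own x, z up. It lies flat on the table at the start; either way round is the same
- small_channel: folded sheet channel lying open side up, light grey, 36 wide x 130 long x 16 mm high, 2 mm walls, about 0.2 kg; grip it across the outside of its flanges. Origin: centre of its underside; length along own y, width along own x, z up. It lies flat on the table at the start; either way round is the same
- large_channel: folded sheet channel lying open side down (flat web on top), dark grey, 50 wide x 150 long x 26 mm high, 2 mm walls, about 0.3 kg; grip it across the outside of its flanges. It stays web up in its rest. Origin: centre of its underside; length along own y, width along own x, z up. It lies flat on the table at the start; either way round is the same
- spanner: bright combination spanner, 22 x 150 x 8 mm, lying flat among the offcuts, not wanted. Origin: centre of its underside; length along own y
- bolt: bright hexagon-head bolt, 19 x 67 x 17 mm, lying among the offcuts, not wanted. Origin: centre of its underside; length along own y
- rest_20: fixed bench rest, 20 mm notch (flat bar): dark foot plate 40 (own x) x 110 (own y) x 4 mm; two light-grey saddles 12 mm thick, centred at y = -40 and +40 mm, space for fingers between. Saddle floors (seat) 20 mm above the table, 20 mm wide; cheeks rise to 33 mm, flared 20 degrees outward. Origin: centre of the underside, z up. The part lies along y over both saddles
- rest_35: fixed bench rest, 35 mm notch (square tube): dark foot plate 55 (own x) x 110 (own y) x 4 mm; two light-grey saddles 12 mm thick, centred at y = -40 and +40 mm, space for fingers between. Saddle floors (seat) 20 mm above the table, 35 mm wide; cheeks rise to 33 mm, flared 20 degrees outward. Origin: centre of the underside, z up. The part lies along y over both saddles
- rest_46: fixed bench rest, 46 mm notch (small channel): dark foot plate 66 (own x) x 110 (own y) x 4 mm; two light-grey saddles 12 mm thick, centred at y = -40 and +40 mm, space for fingers between. Saddle floors (seat) 20 mm above the table, 46 mm wide; cheeks rise to 33 mm, flared 20 degrees outward. Origin: centre of the underside, z up. The part lies along y over both saddles
- rest_60: fixed bench rest, 60 mm notch (large channel): dark foot plate 80 (own x) x 110 (own y) x 4 mm; two light-grey saddles 12 mm thick, centred at y = -40 and +40 mm, space for fingers between. Saddle floors (seat) 20 mm above the table, 60 mm wide; cheeks rise to 33 mm, flared 20 degrees outward. Origin: centre of the underside, z up. The part lies along y over both saddles

How it is judged:
By the outcome, as a careful person would: the job done as asked, in the order asked, and still so for the second after the job is handed in, with the robot touching nothing.
It also fails if it takes over 99 s, if anything falls off the work surface, if the arm or the gripper's body presses on something with over 40 N, if the wrist force passes 120 N, or if a joint passes its speed limit or range.

## Working session

There is one attempt and no reset: what is moved stays moved. The work goes in short steps, Python scripts to look and compute and a tool call to move; the robot and the scene stay as the last step left them, time stands still between calls to the robot, and variables do not carry over. Pictures are saved under pics/ and viewed, at most 14 in all, crops included, and the job is handed in when it is done.

Besides the shell and the picture viewer there is one more tool, called after ">>>" as name(argument=value, ...) on one line, values as JSON. servo_tool: Moves the arm, as the interface text tells. Its arguments: {"type":"object","properties":{"motion":{"type":"array"}},"required":["motion"]}

```bash
mkdir -p pics; cat > h.py <<'E'
import numpy as np,cv2
from bench import sensors,get_image,camera_params,job_done
def cloud(name):
    im,d=get_image(name);p=camera_params(name);K=np.array(p["camera_matrix"])
    v,u=np.indices(d.shape)
    c=np.stack([(u-K[0,2])/K[0,0]*d,(v-K[1,2])/K[1,1]*d,d],-1)
    W=(c-np.array(p["t"]))@np.array(p["R"])
    W[d==0]=np.nan
    return im,W
E
python3 - <<'E'
from h import *
s=sensors.read_state();print(s)
for n in("scene","side"):
    im,W=cloud(n);cv2.imwrite(f"pics/{n}.png",cv2.resize(im[:,:,::-1],(768,576)));np.savez(f"{n}.npz",im=im,W=W)
    p=camera_params(n);print(n,np.array(p["camera_matrix"])[0],-np.array(p["R"]).T@p["t"])
    print(W[100:384:60,40:512:90].round())
E
```

```text
{'clock': 0.0, 'joints': array([ 1.57961099e+00,  3.85574246e-01,  6.62339052e-03, -4.79208735e-04,
       -1.19399204e+00, -2.58616184e-01]), 'joint_vel': array([ 0.00030122,  0.00026832,  0.00025843,  0.00061901, -0.00037445,
        0.0003544 ]), 'joint_efforts': array([ 3.77306324e-04, -3.92284799e+01,  1.88399041e+01,  4.18596670e+00,
       -4.51592627e-03,  9.28195590e-06]), 'position': array([154.34012679, 605.04522965, 230.21288427]), 'ee_rot': array([ 9.92198422e-01, -1.24663907e-01, -7.76248014e-05,  1.09339404e-03]), 'contact_force': array([ 0.04896976, -0.28246956,  0.6515107 ]), 'wrist_torque': array([-0.02451686, -0.02878282,  0.08624763]), 'grasp_force': 0.0, 'gripper_width': 85.14791048181975}
scene [347.50812702   0.         258.46684114] [208.04742342 600.12782408 637.68294714]
[[[ 1.536e+03 -2.330e+02  3.400e+01]
  [ 1.220e+03 -3.910e+02  2.900e+01]
  [ 8.930e+02 -5.450e+02  2.700e+01]
  [ 9.600e+02 -2.159e+03 -6.630e+02]
  [ 2.580e+02 -2.842e+03 -8.150e+02]
  [-2.110e+02 -1.548e+03 -1.820e+02]]

 [[ 1.191e+03  6.200e+01  2.700e+01]
  [ 9.030e+02 -2.200e+01  5.600
[... 1337 characters left out ...]
+03  6.800e+01  3.000e+00]]

 [[ 5.500e+01 -5.700e+01  1.500e+01]
  [ 2.500e+01  1.318e+03 -8.050e+02]
  [ 4.240e+02 -1.140e+02  3.000e+00]
  [ 6.160e+02 -1.540e+02  3.000e+00]
  [ 7.770e+02 -2.370e+02  3.300e+01]
  [ 9.600e+02 -2.750e+02  3.300e+01]]

 [[ 4.600e+01 -1.200e+02 -9.200e+01]
  [ 6.800e+01  7.210e+02 -7.990e+02]
  [ 3.950e+02 -3.290e+02  2.100e+01]
  [ 5.490e+02 -3.370e+02  1.000e+00]
  [ 6.500e+02 -4.310e+02  6.100e+01]
  [ 8.170e+02 -4.320e+02  3.200e+01]]

 [[ 9.000e+00 -1.220e+02 -2.560e+02]
  [ 9.400e+01  3.450e+02 -8.020e+02]
  [ 3.840e+02 -3.890e+02 -4.700e+01]
  [ 5.370e+02 -3.890e+02 -8.400e+01]
  [ 1.171e+03  1.100e+02 -7.990e+02]
  [ 7.100e+02 -5.440e+02  4.700e+01]]]
```

View pics/scene.png

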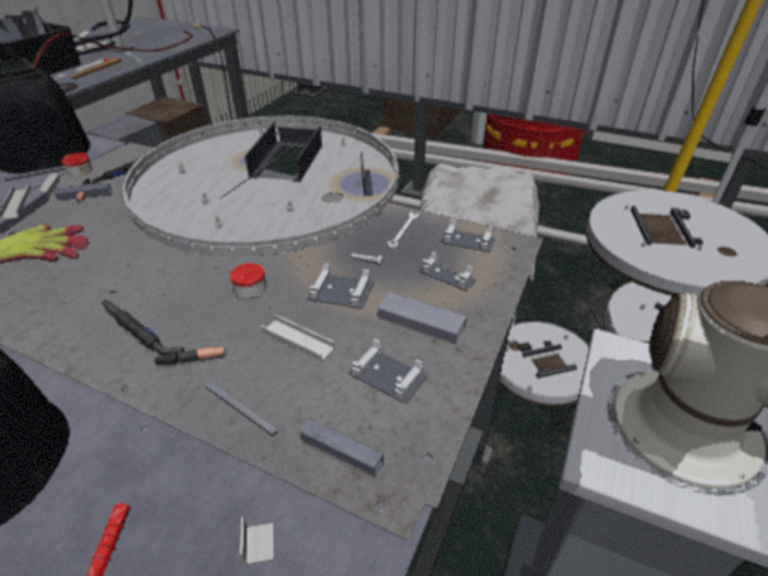

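View pics/side.png

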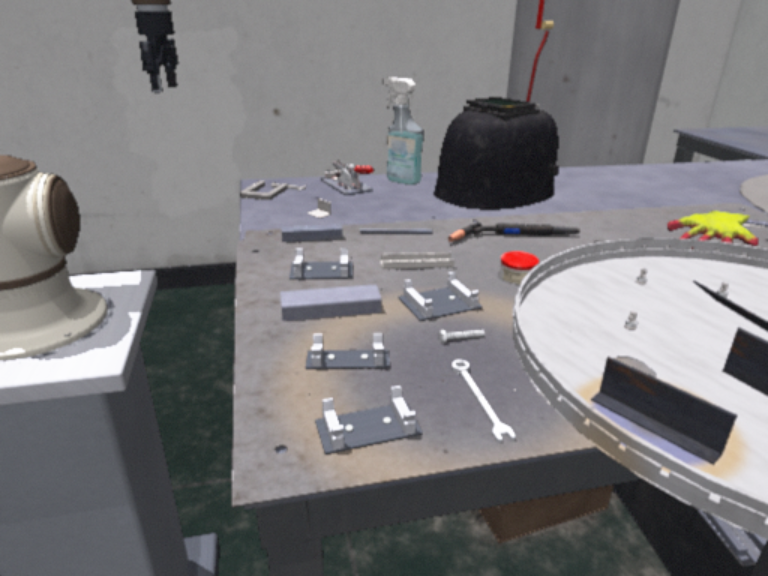

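```bash
cat >> h.py <<'E'
def proj(name,X):
    p=camera_params(name);c=np.asarray(X)@np.array(p["R"]).T+np.array(p["t"])
    q=c@np.array(p["camera_matrix"]).T
    return q[...,:2]/q[...,2:]
def ortho(name,im,x0,x1,y0,y1,z,s):
    X,Y=np.meshgrid(np.arange(x0,x1,1/s),np.arange(y1,y0,-1/s))
    q=proj(name,np.stack([X,Y,0*X+z],-1)).astype(np.float32)
    return cv2.remap(im,q[...,0],q[...,1],cv2.INTER_LINEAR)
E
python3 - <<'E'
from h import *
o=[]
for n in("scene","side"):
    im=np.load(n+".npz")["im"]
    a=ortho(n,im,250,750,-380,370,12,.8)
    for i in range(0,500,100):
        cv2.line(a,(int(i*.8),0),(int(i*.8),5),(255,0,0),1);cv2.putText(a,str(250+i),(int(i*.8),15),0,.35,(255,0,0))
    for y in range(-300,370,100):
        r=int((370-y)*.8);cv2.line(a,(0,r),(5,r),(255,0,0),1);cv2.putText(a,str(y),(6,r),0,.35,(255,0,0))
    o.append(a)
cv2.imwrite("pics/o.png",np.hstack(o)[:,:,::-1])
E
```

```text
(no output)
```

View pics/o.png

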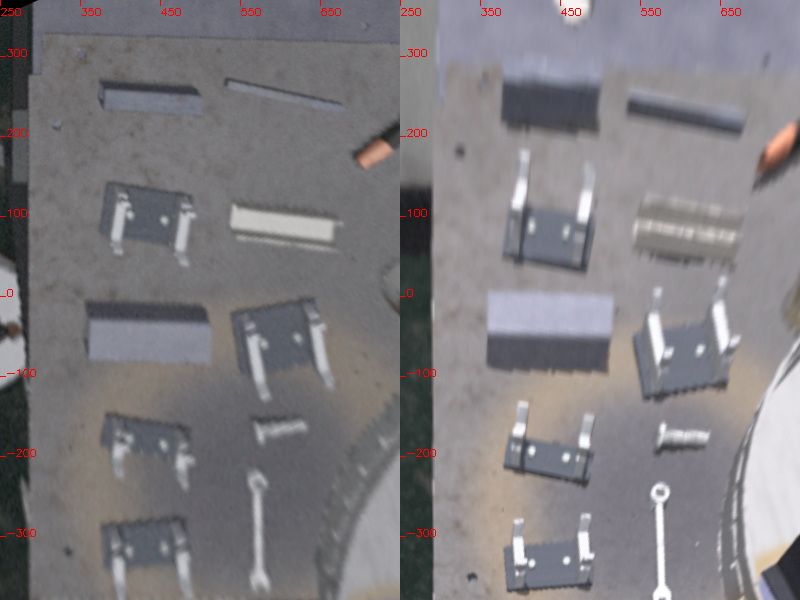

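```bash
cat > m.py <<'E'
from h import *
S=4
# name: roi x0,x1,y0,y1, z top, kind
R={"tube":(350,530,195,290,25,'b'),"bar":(515,700,205,300,8,'b'),"small":(520,700,40,140,16,'w'),"large":(340,530,-110,10,26,'b'),
"r46":(360,510,30,150,4,'d'),"r60":(520,680,-150,15,4,'d'),"r20":(360,510,-260,-140,4,'d'),"r35":(360,510,-375,-270,4,'d')}
rows=[]
for k,(x0,x1,y0,y1,z,kind) in R.items():
    vs=[]
    for n in("scene","side"):
        im=np.load(n+".npz")["im"]
        a=ortho(n,im,x0,x1,y0,y1,z,S);f=a.astype(int);g=f.sum(2)/3;bl=f[...,2]-f[...,0]
        t=np.median(g)
        if kind=='w': m=g>150 if n=="scene" else g>t+25
        elif kind=='d': m=(bl>4)&(g<150)
        else: m=bl>6
        m=cv2.morphologyEx(m.astype(np.uint8),cv2.MORPH_CLOSE,np.ones((9,9)));m=cv2.morphologyEx(m,cv2.MORPH_OPEN,np.ones((9,9)))
        cs=cv2.findContours(m,0,2)[0];c=max(cs,key=cv2.contourArea)
        r=cv2.minAreaRect(c);b=cv2.boxPoints(r)
        e=[b[1]-b[0],b[2]-b[1]];L=max(e,key=np.linalg.norm);w=min(map(np.linalg.norm,e))/S
        if kind=='d':L=max(e,key=lambda q:abs(q[0])) 
        ang=np.degrees(np.arctan(-L[1]/L[0]))
        print(k,n,"c",(round(x0+r[0][0]/S,1),round(y1-r[0][1]/S,1)),"size",[round(np.linalg.norm(q)/S,1) for q in e],"ang",round(ang,1))
        cv2.drawContours(a,[c],-1,(255,0,0),1);cv2.drawContours(a,[b.astype(int)],-1,(0,255,0),1)
        vs.append(cv2.resize(a,(200,150)))
    rows.append(np.hstack(vs))
cv2.imwrite("pics/m.png",np.hstack([np.vstack(rows[:4]),np.vstack(rows[4:])])[:,:,::-1])
for n in("scene","side"):
    W=np.load(n+".npz")["W"]
    for k,(x0,x1,y0,y1,z,kind) in R.items():
        i=(W[...,0]>x0)&(W[...,0]<x1)&(W[...,1]>y0)&(W[...,1]<y1);P=W[i]
        t=np.median(P[P[:,2]<np.nanpercentile(P[:,2],50)][:,2])
        q=P[P[:,2]>t+max(z*.6,0)] if kind!='d' else P[P[:,2]>t+14]
        if len(q)<20: continue
        c,e,_=cv2.minAreaRect(q[:,:2].astype(np.float32));v=np.linalg.svd(q[:,:2]-q[:,:2].mean(0),full_matrices=0)[2][0]
        print(n,k,"table",t.round(1),len(q),"c",np.round(c,1),"size",np.round(e,1),"ang",np.degrees(np.arctan(v[1]/v[0])).round(1))
E
python3 m.py
```

```text
tube scene c (432.9, 254.3) size [np.float32(35.6), np.float32(128.4)] ang -4.5
tube side c (439.9, 242.6) size [np.float32(179.8), np.float32(94.8)] ang -0.0
bar scene c (608.8, 247.9) size [np.float32(13.9), np.float32(152.2)] ang -12.8
bar side c (610.0, 242.6) size [np.float32(33.7), np.float32(150.0)] ang -10.7
small scene c (599.4, 93.6) size [np.float32(28.1), np.float32(129.0)] ang -8.8
small side c (642.7, 68.0) size [np.float32(12.8), np.float32(44.0)] ang -7.9
large scene c (430.2, -31.0) size [np.float32(71.1), np.float32(153.1)] ang -1.3
large side c (434.4, -64.6) size [np.float32(153.8), np.float32(90.2)] ang -0.0
r46 scene c (435.7, 87.1) size [np.float32(84.0), np.float32(116.3)] ang -8.9
r46 side c (436.5, 92.8) size [np.float32(75.0), np.float32(111.4)] ang -9.6
r60 scene c (605.9, -72.6) size [np.float32(112.0), np.float32(107.5)] ang 11.4
r60 side c (609.9, -54.1) size [np.float32(123.6), np.float32(100.6)] ang 11.0
r20 scene c (454.9, -197.3) size [np.float32(75.9), np.float32(156.4)] ang -28.9
r20 side c (445.2, -208.0) size [np.float32(129.0), np.float32(103.5
[... 569 characters left out ...]
7 79.7] ang 7.8
scene r20 table -2.2 136 c [ 435.3 -189.2] size [41.5 93. ] ang -11.2
scene r35 table -2.1 113 c [ 435.  -323.9] size [92.1 53. ] ang 3.4
side tube table 2.5 235 c [438.4 243.8] size [ 31.8 118.5] ang -3.4
side bar table 2.2 112 c [611.3 244.5] size [ 16.4 149.1] ang -12.3
side small table -800.7 995 c [609.9  89.4] size [ 99.  180.1] ang -3.3
side large table 2.3 867 c [434.2 -49.7] size [ 50.9 149.3] ang -1.7
side r46 table -798.0 1157 c [434.7  90.1] size [149.3 119.7] ang -2.9
side r60 table 1.8 308 c [606.4 -63.9] size [93.2 81.3] ang 11.6
side r20 table 1.7 229 c [ 436.9 -193.5] size [39.1 91.3] ang -11.4
side r35 table 1.7 487 c [ 437.3 -327.2] size [92.5 57.4] ang 4.5
```

View pics/m.png

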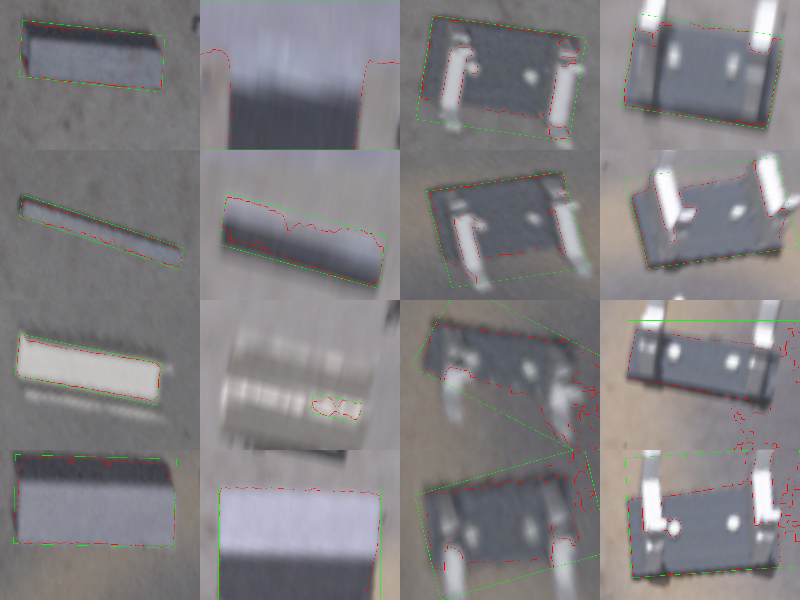

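The masked height clouds give sizes that match the known ones, so I'll average both cameras for the poses. In the ortho pictures all the parts and rests lie roughly along world x. The rests at y≈92, -62, -191 and -325 are rest_46, rest_60, rest_20 and rest_35. I'll start with the tube.

```bash
cat >> h.py <<'E'
def pose():
    s=sensors.read_state();x,y,z,w=s["ee_rot"]
    ax=np.array([1-2*(y*y+z*z),2*(x*y+z*w),2*(x*z-y*w)]);az=np.array([2*(x*z+y*w),2*(y*z-x*w),1-2*(x*x+y*y)])
    return s,np.array(s["position"]),np.degrees(np.arctan2(ax[1],ax[0])),az
def plan(wps,start=None):
    s,p,yaw,az=pose();print("at",p.round(1),"yaw",yaw.round(2),"az",az.round(3),"t",round(s["clock"],2),"w",round(s["gripper_width"],1),"gf",round(float(s["grasp_force"]),1),"F",np.round(s["contact_force"],1))
    for (x,y,z,a) in wps:
        q=np.array([x,y,z])
        while a-yaw>90:a-=180
        while a-yaw<-90:a+=180
        d=q-p;r=np.radians(a);t=np.array([np.cos(r)*d[0]+np.sin(r)*d[1],np.sin(r)*d[0]-np.cos(r)*d[1],-d[2]])/250
        n=int(np.ceil(np.linalg.norm(d)/36)) or 1
        print("->",(x,y,z,a),"rot z",round(-(a-yaw)/360,4),"travel",t.round(4),"rows",n,"each",(t/n).round(4));p=q;yaw=a
E
python3 -c "
from h import *
plan([(437.5,246.5,120,-3.6),(437.5,246.5,5,-3.6)])"
```

```text
at [154.4 605.1 230.3] yaw -14.32 az [-0.    -0.002 -1.   ] t 0.1 w 85.3 gf 0.0 F [-0.7 -0.5 -0. ]
-> (437.5, 246.5, 120, -3.6) rot z -0.0298 travel [1.2204 1.3605 0.4413] rows 14 each [0.0872 0.0972 0.0315]
-> (437.5, 246.5, 5, -3.6) rot z -0.0 travel [ 0.   -0.    0.46] rows 4 each [ 0.    -0.     0.115]
```

>>> servo_tool(motion=[{"travel": [0, 0, 0], "rot": [0, 0, -0.015], "hand": 1}, {"travel": [0, 0, 0], "rot": [0, 0, -0.015], "hand": 1}, {"travel": [0.087, 0.097, 0], "rot": [0, 0, 0], "hand": 1}, {"travel": [0.087, 0.097, 0.03], "rot": [0, 0, 0], "hand": 1}, {"travel": [0.087, 0.097, 0.03], "rot": [0, 0, 0], "hand": 1}, {"travel": [0.087, 0.097, 0.03], "rot": [0, 0, 0], "hand": 1}, {"travel": [0.087, 0.097, 0.03], "rot": [0, 0, 0], "hand": 1}, {"travel": [0.087, 0.097, 0.03], "rot": [0, 0, 0], "hand": 1}, {"travel": [0.087, 0.097, 0.03], "rot": [0, 0, 0], "hand": 1}, {"travel": [0.087, 0.097, 0.03], "rot": [0, 0, 0], "hand": 1}])

```text
clock: 0.93
position: [316.8, 399.7, 178.2]
ee_rot: [1.0, -0.03, -0.0, 0.0]
contact_force: [0.6, -0.3, -0.5]
gripper_width: 85.4
grasp_force: 0.0
```

>>> servo_tool(motion=[{"travel": [0.087, 0.097, 0.03], "rot": [0, 0, 0], "hand": 1}, {"travel": [0.087, 0.097, 0.03], "rot": [0, 0, 0], "hand": 1}, {"travel": [0.087, 0.097, 0.03], "rot": [0, 0, 0], "hand": 1}, {"travel": [0.087, 0.097, 0.03], "rot": [0, 0, 0], "hand": 1}, {"travel": [0.087, 0.097, 0.03], "rot": [0, 0, 0], "hand": 1}, {"travel": [0.087, 0.097, 0.03], "rot": [0, 0, 0], "hand": 1}, {"travel": [0, 0, 0], "rot": [0, 0, 0], "hand": 1}, {"travel": [0, 0, 0], "rot": [0, 0, 0], "hand": 1}])

```text
clock: 1.6
position: [437.9, 246.4, 133.0]
ee_rot: [0.999, -0.032, -0.001, 0.001]
contact_force: [-0.2, 0.5, 0.1]
gripper_width: 85.5
grasp_force: 0.0
```

```bash
cat >> h.py <<'E'
def wristortho(x0,x1,y0,y1,z,s):
    st,p,yaw,az=pose();from scipy.spatial.transform import Rotation as Ro
    im,d=get_image("wrist");c=camera_params("wrist");K=np.array(c["camera_matrix"]);M=np.array(c["mount"])
    X,Y=np.meshgrid(np.arange(x0,x1,1/s),np.arange(y1,y0,-1/s))
    T=(np.stack([X,Y,0*X+z],-1)-p)@Ro.from_quat(st["ee_rot"]).as_matrix()
    C=(T-M[:3,3])@M[:3,:3]
    r=np.hypot(C[...,0],C[...,1])+1e-9;th=np.arctan2(r,C[...,2])
    u=K[0,2]+K[0,0]*th*C[...,0]/r;v=K[1,2]+K[1,1]*th*C[...,1]/r
    return im,cv2.remap(im,u.astype(np.float32),v.astype(np.float32),cv2.INTER_LINEAR)
E
python3 - <<'E'
from h import *
plan([(437.5,246.5,120,-3.6),(437.5,246.5,5,-3.6)])
im,a=wristortho(330,550,150,340,25,2)
for p in [(437.5,246.5)]: cv2.circle(a,(int((p[0]-330)*2),int((340-p[1])*2)),3,(255,0,0),1)
b=np.zeros((384,440+360,3),np.uint8);b[:380,:440]=a;b[:270,440:]=cv2.resize(im,(360,270))
cv2.imwrite("pics/w1.png",b[:,:,::-1])
E
```

```text
at [437.9 246.4 133. ] yaw -3.71 az [-0.001 -0.001 -1.   ] t 1.6 w 85.5 gf 0.0 F [-0.2  0.5  0.1]
-> (437.5, 246.5, 120, -3.6) rot z -0.0003 travel [-0.0018 -0.0004  0.0519] rows 1 each [-0.0018 -0.0004  0.0519]
-> (437.5, 246.5, 5, -3.6) rot z -0.0 travel [ 0.   -0.    0.46] rows 4 each [ 0.    -0.     0.115]
```

View pics/w1.png

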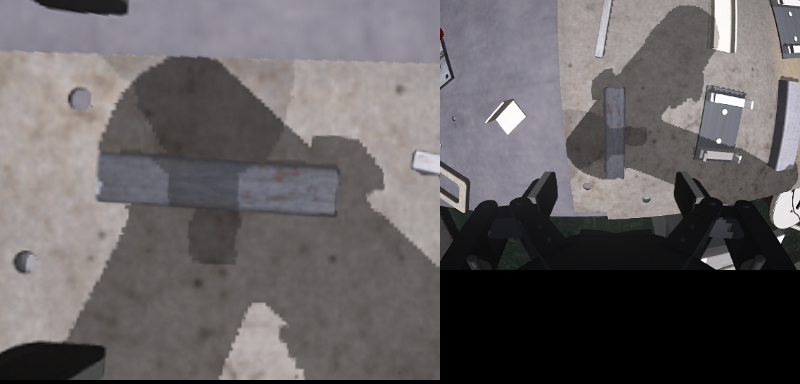

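The fisheye ortho shows the tube from (97,177) to (337,190), so its centre is about (438.5, 248). That is within 2 mm of the estimate. I'll descend and grip.

>>> servo_tool(motion=[{"travel": [0.003, -0.004, 0.13], "rot": [0, 0, 0], "hand": 1}, {"travel": [0, 0, 0.13], "rot": [0, 0, 0], "hand": 1}, {"travel": [0, 0, 0.13], "rot": [0, 0, 0], "hand": 1}, {"travel": [0, 0, 0.12], "rot": [0, 0, 0], "hand": 1}, {"travel": [0, 0, 0], "rot": [0, 0, 0], "hand": 1}, {"travel": [0, 0, 0], "rot": [0, 0, 0], "hand": 0}, {"travel": [0, 0, 0], "rot": [0, 0, 0], "hand": 0}, {"travel": [0, 0, 0], "rot": [0, 0, 0], "hand": 0}, {"travel": [0, 0, 0], "rot": [0, 0, 0], "hand": 0}, {"travel": [0, 0, 0], "rot": [0, 0, 0], "hand": 0}])

```text
clock: 2.48
position: [439.0, 249.6, 7.9]
ee_rot: [1.0, -0.03, 0.001, -0.001]
contact_force: [-0.2, -0.9, 1.8]
gripper_width: 25.6
grasp_force: 0.8
```

>>> servo_tool(motion=[{"travel": [0, 0, 0], "rot": [0, 0, 0], "hand": 0}, {"travel": [0, 0, 0], "rot": [0, 0, 0], "hand": 0}, {"travel": [0, 0, 0], "rot": [0, 0, 0], "hand": 0}, {"travel": [0, 0, 0], "rot": [0, 0, 0], "hand": 0}])

```text
clock: 2.82
position: [439.2, 249.8, 8.2]
ee_rot: [1.0, -0.03, 0.001, -0.001]
contact_force: [-1.0, -0.2, 7.3]
gripper_width: 23.7
grasp_force: 60.0
```

```bash
python3 -c "
from h import *
plan([(438.5,248,110,4),(436.2,-325.5,110,4),(436.2,-325.5,40,4)])"
```

```text
at [439.2 249.8   8.2] yaw -3.48 az [ 0.002  0.002 -1.   ] t 2.82 w 23.7 gf 60.0 F [-1.  -0.2  7.3]
-> (438.5, 248, 110, 4) rot z -0.0208 travel [-0.0032  0.007  -0.4074] rows 3 each [-0.0011  0.0023 -0.1358]
-> (436.2, -325.5, 110, 4) rot z 0.0 travel [-0.1692  2.2878 -0.    ] rows 16 each [-0.0106  0.143  -0.    ]
-> (436.2, -325.5, 40, 4) rot z 0.0 travel [0.   0.   0.28] rows 2 each [0.   0.   0.14]
```

>>> servo_tool(motion=[{"travel": [0, 0, -0.08], "rot": [0, 0, 0], "hand": 0}, {"travel": [0, 0, -0.13], "rot": [0, 0, -0.01], "hand": 0}, {"travel": [0, 0, -0.13], "rot": [0, 0, -0.011], "hand": 0}, {"travel": [0, 0.07, -0.067], "rot": [0, 0, 0], "hand": 0}, {"travel": [-0.01, 0.143, 0], "rot": [0, 0, 0], "hand": 0}, {"travel": [-0.01, 0.143, 0], "rot": [0, 0, 0], "hand": 0}, {"travel": [-0.01, 0.143, 0], "rot": [0, 0, 0], "hand": 0}, {"travel": [-0.01, 0.143, 0], "rot": [0, 0, 0], "hand": 0}, {"travel": [-0.01, 0.143, 0], "rot": [0, 0, 0], "hand": 0}, {"travel": [-0.01, 0.143, 0], "rot": [0, 0, 0], "hand": 0}])

```text
clock: 3.65
position: [439.3, 14.9, 108.7]
ee_rot: [0.999, 0.035, 0.001, -0.0]
contact_force: [0.4, -0.8, -0.9]
gripper_width: 23.5
grasp_force: 59.2
```

>>> servo_tool(motion=[{"travel": [-0.01, 0.143, 0], "rot": [0, 0, 0], "hand": 0}, {"travel": [-0.01, 0.143, 0], "rot": [0, 0, 0], "hand": 0}, {"travel": [-0.01, 0.143, 0], "rot": [0, 0, 0], "hand": 0}, {"travel": [-0.01, 0.143, 0], "rot": [0, 0, 0], "hand": 0}, {"travel": [-0.01, 0.143, 0], "rot": [0, 0, 0], "hand": 0}, {"travel": [-0.01, 0.143, 0], "rot": [0, 0, 0], "hand": 0}, {"travel": [-0.01, 0.143, 0], "rot": [0, 0, 0], "hand": 0}, {"travel": [-0.01, 0.143, 0], "rot": [0, 0, 0], "hand": 0}, {"travel": [0, 0, 0], "rot": [0, 0, 0], "hand": 0}, {"travel": [0, 0, 0], "rot": [0, 0, 0], "hand": 0}])

```text
clock: 4.48
position: [439.4, -271.8, 108.1]
ee_rot: [0.999, 0.033, 0.0, -0.0]
contact_force: [-0.6, 0.2, -1.0]
gripper_width: 23.5
grasp_force: 59.4
```

```bash
python3 - <<'E'
from h import *
plan([(436.2,-325.5,110,4)])
im,a=wristortho(340,540,-420,-230,4,2)
b=np.zeros((384,400+400,3),np.uint8);b[:380,:400]=a;b[:300,400:]=cv2.resize(im,(400,300))
cv2.imwrite("pics/w2.png",b[:,:,::-1])
E
```

```text
at [ 439.4 -271.8  108.1] yaw 3.8 az [ 0.  0. -1.] t 4.48 w 23.5 gf 59.4 F [-0.6  0.2 -1. ]
-> (436.2, -325.5, 110, 4) rot z -0.0006 travel [-0.0276  0.2134 -0.0077] rows 2 each [-0.0138  0.1067 -0.0038]
```

View pics/w2.png

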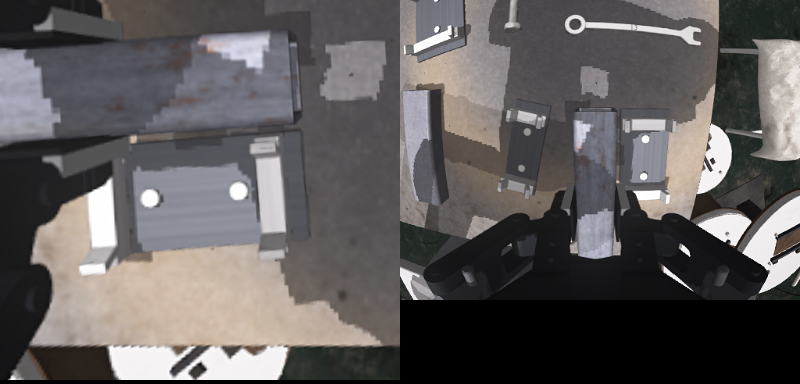

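In the ortho view the rest_35 screw holes are at (150,198) and (239,190). That puts the rest centre at (437,-326.5), angle about 4.7°, which agrees with the fixed cameras.

>>> servo_tool(motion=[{"travel": [-0.013, 0.108, 0], "rot": [0, 0, -0.002], "hand": 0}, {"travel": [-0.014, 0.109, 0], "rot": [0, 0, 0], "hand": 0}, {"travel": [0, 0, 0.09], "rot": [0, 0, 0], "hand": 0}, {"travel": [0, 0, 0.09], "rot": [0, 0, 0], "hand": 0}, {"travel": [0, 0, 0], "rot": [0, 0, 0], "hand": 0}, {"travel": [0, 0, 0], "rot": [0, 0, 0], "hand": 0}])

```text
clock: 5.03
position: [436.9, -323.4, 62.6]
ee_rot: [0.999, 0.042, -0.001, -0.001]
contact_force: [0.7, -0.4, -0.7]
gripper_width: 23.7
grasp_force: 59.5
```

```bash
python3 -c "
from h import *
plan([(437,-326.3,29,4.7)])"
```

```text
at [ 436.9 -323.4   62.6] yaw 4.87 az [-0.003  0.001 -1.   ] t 5.03 w 23.7 gf 59.5 F [ 0.7 -0.4 -0.7]
-> (437, -326.3, 29, 4.7) rot z 0.0005 travel [-0.0004  0.0114  0.1343] rows 1 each [-0.0004  0.0114  0.1343]
```

>>> servo_tool(motion=[{"travel": [0, 0.011, 0.045], "rot": [0, 0, 0], "hand": 0}, {"travel": [0, 0, 0.045], "rot": [0, 0, 0], "hand": 0}, {"travel": [0, 0, 0.042], "rot": [0, 0, 0], "hand": 0}, {"travel": [0, 0, 0], "rot": [0, 0, 0], "hand": 0}, {"travel": [0, 0, 0], "rot": [0, 0, 0], "hand": 0}, {"travel": [0, 0, 0], "rot": [0, 0, 0], "hand": 0}])

```text
clock: 5.53
position: [438.3, -327.6, 30.6]
ee_rot: [0.999, 0.042, 0.0, 0.0]
contact_force: [-0.3, 0.9, -1.7]
gripper_width: 23.9
grasp_force: 59.5
```

>>> servo_tool(motion=[{"travel": [0, 0, 0], "rot": [0, 0, 0], "hand": 0.45}, {"travel": [0, 0, 0], "rot": [0, 0, 0], "hand": 0.5}, {"travel": [0, 0, 0], "rot": [0, 0, 0], "hand": 0.5}, {"travel": [0, 0, -0.02], "rot": [0, 0, 0], "hand": 0.5}, {"travel": [0, 0, -0.06], "rot": [0, 0, 0], "hand": 0.5}, {"travel": [0, 0, -0.15], "rot": [0, 0, 0], "hand": 0.5}, {"travel": [0, 0, -0.15], "rot": [0, 0, 0], "hand": 1}, {"travel": [0, 0, 0], "rot": [0, 0, 0], "hand": 1}, {"travel": [0, 0, 0], "rot": [0, 0, 0], "hand": 1}])

```text
clock: 6.28
position: [439.3, -328.2, 128.3]
ee_rot: [0.999, 0.042, 0.003, 0.001]
contact_force: [0.7, 0.5, -0.3]
gripper_width: 76.9
grasp_force: 0.0
```

```bash
python3 - <<'E'
from h import *
plan([(435,-47,120,-1.8)])
im,a=wristortho(340,540,-420,-230,45,2)
b=np.zeros((384,400+400,3),np.uint8);b[:380,:400]=a;b[:300,400:]=cv2.resize(im,(400,300))
cv2.imwrite("pics/w3.png",b[:,:,::-1])
E
```

```text
at [ 439.3 -328.2  128.3] yaw 4.78 az [ 0.007 -0.003 -1.   ] t 6.28 w 76.9 gf 0.0 F [ 0.7  0.5 -0.3]
-> (435, -47, 120, -1.8) rot z 0.0183 travel [-0.0527 -1.1236  0.0332] rows 8 each [-0.0066 -0.1405  0.0041]
```

View pics/w3.png

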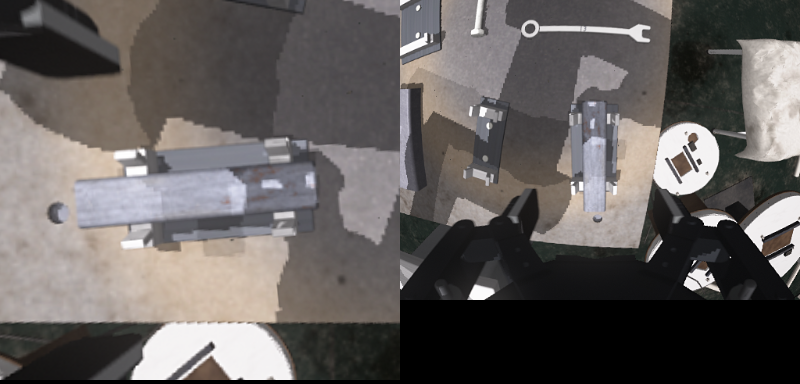

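The tube sits between the cheeks of both saddles. Next I'll move to the large channel and check the tube's lengthwise centring in the scene camera on the way.

>>> servo_tool(motion=[{"travel": [0, 0, 0], "rot": [0, 0, 0.018], "hand": 1}, {"travel": [-0.007, -0.14, 0.004], "rot": [0, 0, 0], "hand": 1}, {"travel": [-0.007, -0.14, 0.004], "rot": [0, 0, 0], "hand": 1}, {"travel": [-0.007, -0.14, 0.004], "rot": [0, 0, 0], "hand": 1}, {"travel": [-0.007, -0.14, 0.004], "rot": [0, 0, 0], "hand": 1}, {"travel": [-0.007, -0.14, 0.004], "rot": [0, 0, 0], "hand": 1}, {"travel": [-0.007, -0.14, 0.004], "rot": [0, 0, 0], "hand": 1}, {"travel": [-0.007, -0.14, 0.004], "rot": [0, 0, 0], "hand": 1}, {"travel": [-0.007, -0.14, 0.004], "rot": [0, 0, 0], "hand": 1}, {"travel": [0, 0, 0], "rot": [0, 0, 0], "hand": 1}])

```text
clock: 7.17
position: [431.3, -43.3, 116.1]
ee_rot: [1.0, -0.012, -0.001, 0.0]
contact_force: [-0.2, -0.1, 0.3]
gripper_width: 85.2
grasp_force: 0.0
```

```bash
cat >> h.py <<'E'
def chk(name,roi,zlo,zhi=200):
    im,W=cloud(name);x0,x1,y0,y1=roi
    P=W[(W[...,0]>x0)&(W[...,0]<x1)&(W[...,1]>y0)&(W[...,1]<y1)&(W[...,2]>zlo)&(W[...,2]<zhi)]
    c,e,_=cv2.minAreaRect(P[:,:2].astype(np.float32));v=np.linalg.svd(P[:,:2]-P[:,:2].mean(0),full_matrices=0)[2][0]
    print(name,len(P),"c",np.round(c,1),"size",np.round(e,1),"ang",np.degrees(np.arctan(v[1]/v[0])).round(1),"z",np.median(P[:,2]).round(1))
E
python3 - <<'E'
from h import *
plan([(434.5,-47,90,-1.8),(434.5,-47,5,-1.8)])
chk("side",(350,540,-380,-280),38,60)
chk("scene",(350,540,-380,-280),35,60)
im,a=wristortho(340,540,-140,50,26,2)
cv2.circle(a,(int(94.5*2),int(97*2)),3,(255,0,0),1)
b=np.zeros((384,400+400,3),np.uint8);b[:380,:400]=a;b[:300,400:]=cv2.resize(im,(400,300))
cv2.imwrite("pics/w4.png",b[:,:,::-1])
E
```

```text
at [431.3 -43.3 116.1] yaw -1.35 az [-0.002 -0.    -1.   ] t 7.17 w 85.2 gf 0.0 F [-0.2 -0.1  0.3]
-> (434.5, -47, 90, -1.8) rot z 0.0012 travel [0.0133 0.0143 0.1044] rows 1 each [0.0133 0.0143 0.1044]
-> (434.5, -47, 5, -1.8) rot z -0.0 travel [ 0.   -0.    0.34] rows 3 each [ 0.     -0.      0.1133]
side 981 c [ 437.4 -328.5] size [119.9  26.2] ang 4.7 z 46.2
scene 199 c [ 427.6 -325.9] size [105.8  28.8] ang 4.9 z 42.3
```

View pics/w4.png

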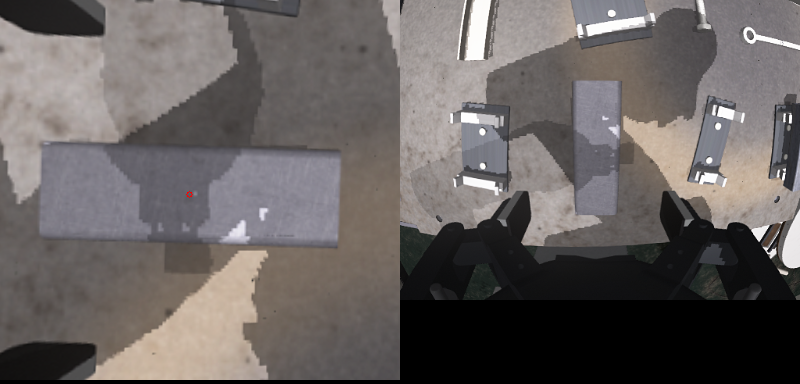

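The side camera puts the tube at (437.4,-328.5) against a rest centre of (437.3,-327.2), so it is centred. The large channel spans pixels 40 to 340 by 142 to 247, centre (435,-47.2). I'll grip it now.

>>> servo_tool(motion=[{"travel": [0.014, 0.015, 0.1], "rot": [0, 0, 0.001], "hand": 1}, {"travel": [0, 0, 0.12], "rot": [0, 0, 0], "hand": 1}, {"travel": [0, 0, 0.12], "rot": [0, 0, 0], "hand": 1}, {"travel": [0, 0, 0.1], "rot": [0, 0, 0], "hand": 1}, {"travel": [0, 0, 0], "rot": [0, 0, 0], "hand": 1}, {"travel": [0, 0, 0], "rot": [0, 0, 0], "hand": 0}, {"travel": [0, 0, 0], "rot": [0, 0, 0], "hand": 0}, {"travel": [0, 0, 0], "rot": [0, 0, 0], "hand": 0}, {"travel": [0, 0, 0], "rot": [0, 0, 0], "hand": 0}, {"travel": [0, 0, 0], "rot": [0, 0, 0], "hand": 0}])

```text
clock: 8.15
position: [437.1, -51.0, 9.0]
ee_rot: [1.0, -0.018, 0.002, -0.0]
contact_force: [-0.2, -0.6, 6.8]
gripper_width: 48.6
grasp_force: 62.8
```

>>> servo_tool(motion=[{"travel": [0, 0, 0], "rot": [0, 0, 0], "hand": 0}, {"travel": [0, 0, 0], "rot": [0, 0, 0], "hand": 0}, {"travel": [0, 0, 0], "rot": [0, 0, 0], "hand": 0}])

```text
clock: 8.4
position: [437.1, -51.0, 9.0]
ee_rot: [1.0, -0.018, 0.002, -0.0]
contact_force: [0.2, -0.9, 6.9]
gripper_width: 48.9
grasp_force: 62.8
```

```bash
python3 -c "
from h import *
plan([(435,-47,110,11),(604,-110,110,11)])"
```

```text
at [437.1 -51.    9. ] yaw -2.05 az [ 0.004  0.001 -1.   ] t 8.4 w 48.9 gf 62.8 F [ 0.2 -0.9  6.9]
-> (435, -47, 110, 11) rot z -0.0363 travel [-0.0051 -0.0171 -0.4039] rows 3 each [-0.0017 -0.0057 -0.1346]
-> (604, -110, 110, 11) rot z 0.0 travel [0.6155 0.3764 0.    ] rows 6 each [0.1026 0.0627 0.    ]
```

>>> servo_tool(motion=[{"travel": [0, 0, -0.08], "rot": [0, 0, 0], "hand": 0}, {"travel": [0, 0, -0.13], "rot": [0, 0, -0.018], "hand": 0}, {"travel": [0, 0, -0.13], "rot": [0, 0, -0.018], "hand": 0}, {"travel": [0.05, 0, -0.1], "rot": [0, 0, 0], "hand": 0}, {"travel": [0.11, -0.025, 0], "rot": [0, 0, 0], "hand": 0}, {"travel": [0.13, -0.025, 0], "rot": [0, 0, 0], "hand": 0}, {"travel": [0.13, -0.025, 0], "rot": [0, 0, 0], "hand": 0}, {"travel": [0.13, -0.025, 0], "rot": [0, 0, 0], "hand": 0}, {"travel": [0.13, -0.025, 0], "rot": [0, 0, 0], "hand": 0}, {"travel": [0, 0, 0], "rot": [0, 0, 0], "hand": 0}])

```text
clock: 9.23
position: [602.1, 13.9, 117.6]
ee_rot: [0.995, 0.096, 0.003, -0.0]
contact_force: [0.5, 0.0, -1.4]
gripper_width: 48.8
grasp_force: 63.4
```

>>> servo_tool(motion=[{"travel": [0, 0, 0], "rot": [0, 0, 0], "hand": 0}, {"travel": [0, 0, 0], "rot": [0, 0, 0], "hand": 0}, {"travel": [0, 0, 0], "rot": [0, 0, 0], "hand": 0}])

```text
clock: 9.48
position: [595.1, 11.3, 117.2]
ee_rot: [0.996, 0.095, -0.001, -0.0]
contact_force: [-0.0, 1.4, -2.5]
gripper_width: 48.8
grasp_force: 63.4
```

```bash
python3 - <<'E'
from h import *
plan([(605,-62,110,11)])
im,a=wristortho(510,710,-160,30,4,2)
cv2.circle(a,(int(95*2),int(92*2)),3,(255,0,0),1)
b=np.zeros((384,400+400,3),np.uint8);b[:380,:400]=a;b[:300,400:]=cv2.resize(im,(400,300))
cv2.imwrite("pics/w5.png",b[:,:,::-1])
E
```

```text
at [595.1  11.3 117.2] yaw 10.86 az [-0.001  0.    -1.   ] t 9.48 w 48.8 gf 63.4 F [-0.   1.4 -2.5]
-> (605, -62, 110, 11) rot z -0.0004 travel [-0.0172  0.2953  0.0288] rows 3 each [-0.0057  0.0984  0.0096]
```

View pics/w5.png

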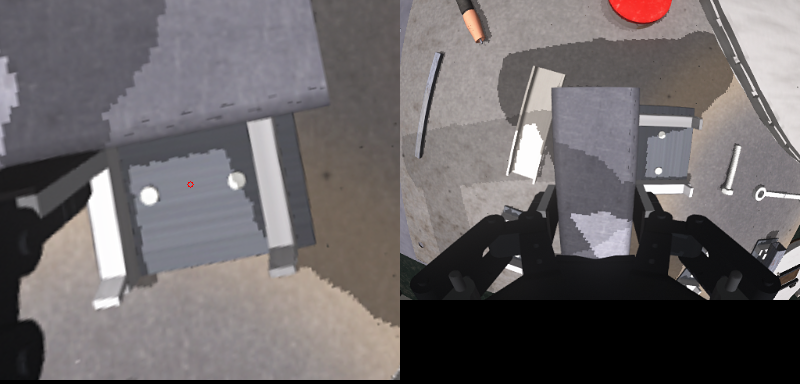

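The rest_60 holes at (149,196) and (237,180) give a centre of (606.3,-63.5), angle about 10.5°.

>>> servo_tool(motion=[{"travel": [-0.002, 0.1, 0], "rot": [0, 0, 0.001], "hand": 0}, {"travel": [-0.002, 0.1, 0], "rot": [0, 0, 0], "hand": 0}, {"travel": [-0.002, 0.1, 0], "rot": [0, 0, 0], "hand": 0}, {"travel": [0, 0, 0.1], "rot": [0, 0, 0], "hand": 0}, {"travel": [0, 0, 0.11], "rot": [0, 0, 0], "hand": 0}, {"travel": [0, 0, 0], "rot": [0, 0, 0], "hand": 0}, {"travel": [0, 0, 0], "rot": [0, 0, 0], "hand": 0}, {"travel": [0, 0, 0], "rot": [0, 0, 0], "hand": 0}, {"travel": [0, 0, 0], "rot": [0, 0, 0], "hand": 0}])

```text
clock: 10.28
position: [610.2, -62.0, 66.7]
ee_rot: [0.996, 0.092, 0.002, 0.0]
contact_force: [-0.5, 0.3, -2.4]
gripper_width: 48.2
grasp_force: 63.4
```

```bash
python3 -c "
from h import *
plan([(607.8,-63.3,30,10.5)])"
```

```text
at [610.2 -62.   66.7] yaw 10.58 az [ 0.004  0.    -1.   ] t 10.28 w 48.2 gf 63.4 F [-0.5  0.3 -2.4]
-> (607.8, -63.3, 30, 10.5) rot z 0.0002 travel [-0.0103  0.0035  0.1469] rows 2 each [-0.0051  0.0018  0.0735]
```

>>> servo_tool(motion=[{"travel": [-0.01, 0.004, 0.04], "rot": [0, 0, 0], "hand": 0}, {"travel": [0, 0, 0.05], "rot": [0, 0, 0], "hand": 0}, {"travel": [0, 0, 0.054], "rot": [0, 0, 0], "hand": 0}, {"travel": [0, 0, 0], "rot": [0, 0, 0], "hand": 0}, {"travel": [0, 0, 0], "rot": [0, 0, 0], "hand": 0}, {"travel": [0, 0, 0], "rot": [0, 0, 0], "hand": 0}])

```text
clock: 10.78
position: [606.7, -63.5, 28.8]
ee_rot: [0.996, 0.092, 0.0, -0.0]
contact_force: [-0.6, 0.8, -1.2]
gripper_width: 48.1
grasp_force: 65.0
```

>>> servo_tool(motion=[{"travel": [0, 0, 0], "rot": [0, 0, 0], "hand": 0.7}, {"travel": [0, 0, 0], "rot": [0, 0, 0], "hand": 0.8}, {"travel": [0, 0, 0], "rot": [0, 0, 0], "hand": 0.8}, {"travel": [0, 0, -0.02], "rot": [0, 0, 0], "hand": 0.8}, {"travel": [0, 0, -0.06], "rot": [0, 0, 0], "hand": 0.8}, {"travel": [0, 0, -0.15], "rot": [0, 0, 0], "hand": 0.8}, {"travel": [0, 0, -0.15], "rot": [0, 0, 0], "hand": 0.8}, {"travel": [0, 0, 0], "rot": [0, 0, 0], "hand": 1}, {"travel": [0, 0, 0], "rot": [0, 0, 0], "hand": 1}, {"travel": [0, 0, 0], "rot": [0, 0, 0], "hand": 1}])

```text
clock: 11.62
position: [606.4, -63.6, 124.1]
ee_rot: [0.996, 0.092, 0.0, -0.0]
contact_force: [-0.1, 0.1, 0.1]
gripper_width: 85.4
grasp_force: 0.0
```

```bash
python3 - <<'E'
from h import *
plan([(609.4,85,110,-8)])
chk("side",(510,710,-120,0),40,60)
E
```

```text
at [606.4 -63.6 124.1] yaw 10.51 az [ 0.001  0.001 -1.   ] t 11.62 w 85.4 gf 0.0 F [-0.1  0.1  0.1]
-> (609.4, 85, 110, -8) rot z 0.0514 travel [-0.0709 -0.5903  0.0562] rows 5 each [-0.0142 -0.1181  0.0112]
side 742 c [604.6 -65.7] size [151.8  52. ] ang 10.0 z 47.6
```

>>> servo_tool(motion=[{"travel": [0, 0, 0], "rot": [0, 0, 0.017], "hand": 1}, {"travel": [0, 0, 0], "rot": [0, 0, 0.017], "hand": 1}, {"travel": [0, 0, 0], "rot": [0, 0, 0.017], "hand": 1}, {"travel": [-0.014, -0.12, 0.01], "rot": [0, 0, 0], "hand": 1}, {"travel": [-0.014, -0.12, 0.01], "rot": [0, 0, 0], "hand": 1}, {"travel": [-0.014, -0.12, 0.01], "rot": [0, 0, 0], "hand": 1}, {"travel": [-0.014, -0.12, 0.01], "rot": [0, 0, 0], "hand": 1}, {"travel": [-0.014, -0.11, 0.01], "rot": [0, 0, 0], "hand": 1}, {"travel": [0, 0, 0], "rot": [0, 0, 0], "hand": 1}, {"travel": [0, 0, 0], "rot": [0, 0, 0], "hand": 1}])

```text
clock: 12.5
position: [608.5, 85.9, 109.4]
ee_rot: [0.998, -0.067, -0.002, 0.001]
contact_force: [0.0, 0.1, 0.3]
gripper_width: 85.2
grasp_force: 0.0
```

>>> servo_tool(motion=[{"travel": [0, 0, 0], "rot": [0, 0, 0], "hand": 1}, {"travel": [0, 0, 0], "rot": [0, 0, 0], "hand": 1}])

```text
clock: 12.67
position: [609.0, 83.8, 110.4]
ee_rot: [0.998, -0.069, -0.001, 0.0]
contact_force: [-0.7, 0.1, -0.3]
gripper_width: 85.5
grasp_force: 0.0
```

```bash
python3 - <<'E'
from h import *
plan([(609.4,85,110,-8)])
im,a=wristortho(510,710,-10,180,16,2)
cv2.circle(a,(int(99.4*2),int(95*2)),3,(255,0,0),1)
_,c=wristortho(510,710,-160,30,46,2)
b=np.zeros((384,800,3),np.uint8);b[:380,:400]=a;b[:380,400:]=c
cv2.imwrite("pics/w6.png",b[:,:,::-1])
E
```

```text
at [609.   83.8 110.4] yaw -7.9 az [-0.001 -0.001 -1.   ] t 12.67 w 85.5 gf 0.0 F [-0.7  0.1 -0.3]
-> (609.4, 85, 110, -8) rot z 0.0003 travel [ 0.0008 -0.0051  0.0018] rows 1 each [ 0.0008 -0.0051  0.0018]
```

View pics/w6.png

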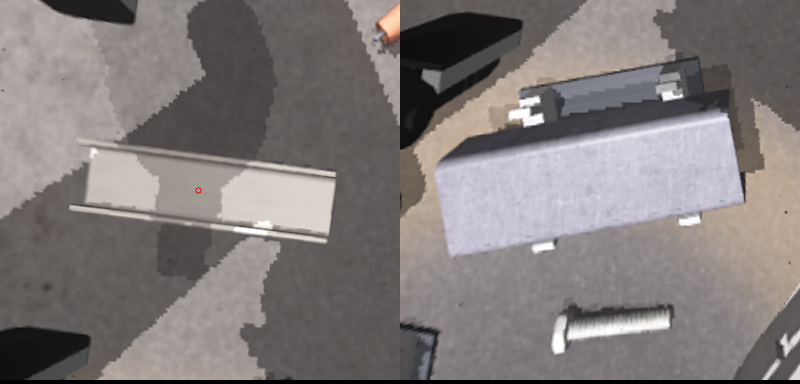

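The small channel's corners are (79,140), (336,174), (327,242) and (70,208), so its centre is (611.5,84.5), angle -7.5°. In the right half of the picture the large channel lies in both saddles.

>>> servo_tool(motion=[{"travel": [0.009, -0.004, 0.1], "rot": [0, 0, -0.001], "hand": 1}, {"travel": [0, 0, 0.12], "rot": [0, 0, 0], "hand": 1}, {"travel": [0, 0, 0.12], "rot": [0, 0, 0], "hand": 1}, {"travel": [0, 0, 0.085], "rot": [0, 0, 0], "hand": 1}, {"travel": [0, 0, 0], "rot": [0, 0, 0], "hand": 1}, {"travel": [0, 0, 0], "rot": [0, 0, 0], "hand": 1}, {"travel": [0, 0, 0], "rot": [0, 0, 0], "hand": 0.55}, {"travel": [0, 0, 0], "rot": [0, 0, 0], "hand": 0.55}, {"travel": [0, 0, 0], "rot": [0, 0, 0], "hand": 0.55}, {"travel": [0, 0, 0], "rot": [0, 0, 0], "hand": 0.55}])

```text
clock: 13.6
position: [612.6, 85.8, 6.4]
ee_rot: [0.998, -0.065, 0.001, -0.001]
contact_force: [0.4, -0.1, -0.3]
gripper_width: 47.0
grasp_force: 0.0
```

>>> servo_tool(motion=[{"travel": [0, 0, 0], "rot": [0, 0, 0], "hand": 0}, {"travel": [0, 0, 0], "rot": [0, 0, 0], "hand": 0}, {"travel": [0, 0, 0], "rot": [0, 0, 0], "hand": 0}, {"travel": [0, 0, 0], "rot": [0, 0, 0], "hand": 0}, {"travel": [0, 0, 0], "rot": [0, 0, 0], "hand": 0}])

```text
clock: 14.02
position: [612.4, 85.6, 6.3]
ee_rot: [0.998, -0.065, 0.001, -0.0]
contact_force: [-0.9, -0.6, 5.4]
gripper_width: 34.0
grasp_force: 61.2
```

```bash
python3 -c "
from h import *
plan([(611,84,110,-9.7),(436,165,110,-9.7)])"
```

```text
at [612.4  85.6   6.3] yaw -7.44 az [ 0.002  0.    -1.   ] t 14.02 w 34.0 gf 61.2 F [-0.9 -0.6  5.4]
-> (611, 84, 110, -9.7) rot z 0.0063 travel [-0.0043  0.0072 -0.4148] rows 3 each [-0.0014  0.0024 -0.1383]
-> (436, 165, 110, -9.7) rot z -0.0 travel [-0.7446 -0.2014  0.    ] rows 6 each [-0.1241 -0.0336  0.    ]
```

>>> servo_tool(motion=[{"travel": [0, 0, -0.08], "rot": [0, 0, 0], "hand": 0}, {"travel": [0, 0, -0.13], "rot": [0, 0, 0.006], "hand": 0}, {"travel": [0, 0, -0.13], "rot": [0, 0, 0], "hand": 0}, {"travel": [-0.04, 0, -0.1], "rot": [0, 0, 0], "hand": 0}, {"travel": [-0.12, -0.035, 0], "rot": [0, 0, 0], "hand": 0}, {"travel": [-0.12, -0.035, 0], "rot": [0, 0, 0], "hand": 0}, {"travel": [-0.12, -0.035, 0], "rot": [0, 0, 0], "hand": 0}, {"travel": [-0.12, -0.035, 0], "rot": [0, 0, 0], "hand": 0}, {"travel": [-0.12, -0.035, 0], "rot": [0, 0, 0], "hand": 0}, {"travel": [-0.1, -0.03, 0], "rot": [0, 0, 0], "hand": 0}])

```text
clock: 14.85
position: [435.5, 167.0, 114.5]
ee_rot: [0.996, -0.084, -0.001, 0.0]
contact_force: [-0.0, 0.7, -2.5]
gripper_width: 34.2
grasp_force: 60.4
```

>>> servo_tool(motion=[{"travel": [0, 0, 0], "rot": [0, 0, 0], "hand": 0}, {"travel": [0, 0, 0], "rot": [0, 0, 0], "hand": 0}, {"travel": [0, 0, 0], "rot": [0, 0, 0], "hand": 0}, {"travel": [0, 0, 0], "rot": [0, 0, 0], "hand": 0}])

```text
clock: 15.18
position: [438.6, 166.9, 114.8]
ee_rot: [0.996, -0.084, 0.0, -0.0]
contact_force: [-0.5, -0.1, -1.9]
gripper_width: 34.0
grasp_force: 60.4
```

```bash
python3 - <<'E'
from h import *
plan([(437,92.5,110,-9.7)])
im,a=wristortho(340,540,0,190,4,2)
cv2.circle(a,(int(97*2),int(97.5*2)),3,(255,0,0),1)
b=np.zeros((384,400+400,3),np.uint8);b[:380,:400]=a;b[:300,400:]=cv2.resize(im,(400,300))
cv2.imwrite("pics/w7.png",b[:,:,::-1])
E
```

```text
at [438.6 166.9 114.8] yaw -9.67 az [ 0.  0. -1.] t 15.18 w 34.0 gf 60.4 F [-0.5 -0.1 -1.9]
-> (437, 92.5, 110, -9.7) rot z 0.0001 travel [0.0439 0.2946 0.0191] rows 3 each [0.0146 0.0982 0.0064]
```

View pics/w7.png

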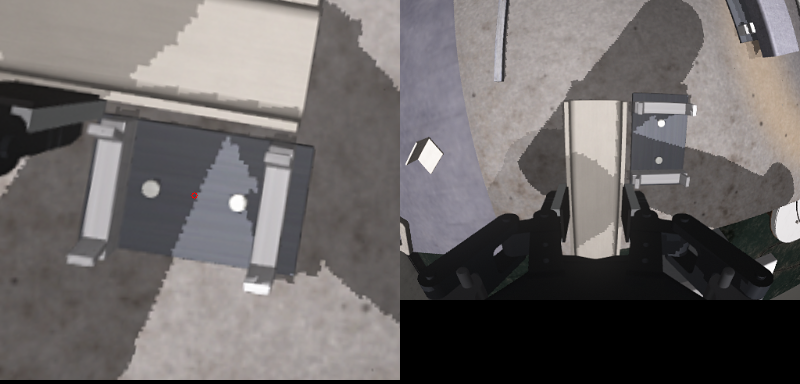

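The rest_46 holes at (150,189) and (237,203) give a centre of (436.8,92), angle about -9.3°.

>>> servo_tool(motion=[{"travel": [0.015, 0.098, 0], "rot": [0, 0, -0.001], "hand": 0}, {"travel": [0.015, 0.098, 0], "rot": [0, 0, 0], "hand": 0}, {"travel": [0.015, 0.1, 0], "rot": [0, 0, 0], "hand": 0}, {"travel": [0, 0, 0.1], "rot": [0, 0, 0], "hand": 0}, {"travel": [0, 0, 0.11], "rot": [0, 0, 0], "hand": 0}, {"travel": [0, 0, 0], "rot": [0, 0, 0], "hand": 0}, {"travel": [0, 0, 0], "rot": [0, 0, 0], "hand": 0}, {"travel": [0, 0, 0], "rot": [0, 0, 0], "hand": 0}, {"travel": [0, 0, 0], "rot": [0, 0, 0], "hand": 0}])

```text
clock: 15.98
position: [438.3, 92.8, 63.6]
ee_rot: [0.997, -0.081, 0.001, -0.001]
contact_force: [-0.8, 0.1, -1.7]
gripper_width: 34.1
grasp_force: 60.9
```

```bash
python3 -c "
from h import *
plan([(437.8,92,27.3,-9.3)])"
```

```text
at [438.3  92.8  63.6] yaw -9.25 az [ 0.003  0.001 -1.   ] t 15.98 w 34.1 gf 60.9 F [-0.8  0.1 -1.7]
-> (437.8, 92, 27.3, -9.3) rot z 0.0002 travel [-0.0013  0.0035  0.1451] rows 2 each [-0.0007  0.0018  0.0725]
```

>>> servo_tool(motion=[{"travel": [-0.001, 0.003, 0.05], "rot": [0, 0, 0], "hand": 0}, {"travel": [0, 0, 0.05], "rot": [0, 0, 0], "hand": 0}, {"travel": [0, 0, 0.045], "rot": [0, 0, 0], "hand": 0}, {"travel": [0, 0, 0], "rot": [0, 0, 0], "hand": 0}, {"travel": [0, 0, 0], "rot": [0, 0, 0], "hand": 0}, {"travel": [0, 0, 0], "rot": [0, 0, 0], "hand": 0}])

```text
clock: 16.48
position: [437.3, 92.0, 27.0]
ee_rot: [0.997, -0.081, 0.001, -0.001]
contact_force: [-0.1, 0.3, -1.7]
gripper_width: 34.4
grasp_force: 60.9
```

>>> servo_tool(motion=[{"travel": [0, 0, 0], "rot": [0, 0, 0], "hand": 0.55}, {"travel": [0, 0, 0], "rot": [0, 0, 0], "hand": 0.62}, {"travel": [0, 0, 0], "rot": [0, 0, 0], "hand": 0.62}, {"travel": [0, 0, -0.02], "rot": [0, 0, 0], "hand": 0.62}, {"travel": [0, 0, -0.06], "rot": [0, 0, 0], "hand": 0.62}, {"travel": [0, 0, -0.15], "rot": [0, 0, 0], "hand": 0.62}, {"travel": [0, 0, -0.15], "rot": [0, 0, 0], "hand": 0.62}, {"travel": [0, 0, 0], "rot": [0, 0, 0], "hand": 1}, {"travel": [0, 0, 0], "rot": [0, 0, 0], "hand": 1}, {"travel": [0, 0, 0], "rot": [0, 0, 0], "hand": 1}])

```text
clock: 17.32
position: [436.3, 91.3, 121.3]
ee_rot: [0.997, -0.081, 0.0, -0.0]
contact_force: [-0.1, -0.3, -0.1]
gripper_width: 85.0
grasp_force: 0.0
```

```bash
python3 - <<'E'
from h import *
plan([(610.5,245.8,100,-12.3)])
E
```

```text
at [436.3  91.3 121.3] yaw -9.3 az [ 0.     0.001 -1.   ] t 17.32 w 85.0 gf 0.0 F [-0.1 -0.3 -0.1]
-> (610.5, 245.8, 100, -12.3) rot z 0.0083 travel [ 0.5492 -0.7522  0.0853] rows 7 each [ 0.0785 -0.1075  0.0122]
```

>>> servo_tool(motion=[{"travel": [0, 0, 0], "rot": [0, 0, 0.008], "hand": 1}, {"travel": [0.078, -0.107, 0.012], "rot": [0, 0, 0], "hand": 1}, {"travel": [0.078, -0.107, 0.012], "rot": [0, 0, 0], "hand": 1}, {"travel": [0.078, -0.107, 0.012], "rot": [0, 0, 0], "hand": 1}, {"travel": [0.078, -0.107, 0.012], "rot": [0, 0, 0], "hand": 1}, {"travel": [0.078, -0.107, 0.012], "rot": [0, 0, 0], "hand": 1}, {"travel": [0.078, -0.107, 0.012], "rot": [0, 0, 0], "hand": 1}, {"travel": [0.078, -0.107, 0.012], "rot": [0, 0, 0], "hand": 1}, {"travel": [0, 0, 0], "rot": [0, 0, 0], "hand": 1}, {"travel": [0, 0, 0], "rot": [0, 0, 0], "hand": 1}])

```text
clock: 18.15
position: [609.0, 246.0, 96.6]
ee_rot: [0.994, -0.106, -0.002, 0.002]
contact_force: [0.1, 0.3, 0.0]
gripper_width: 85.3
grasp_force: 0.0
```

>>> servo_tool(motion=[{"travel": [0, 0, 0], "rot": [0, 0, 0], "hand": 1}, {"travel": [0, 0, 0], "rot": [0, 0, 0], "hand": 1}, {"travel": [0, 0, 0], "rot": [0, 0, 0], "hand": 1}])

```text
clock: 18.4
position: [608.7, 244.9, 100.1]
ee_rot: [0.994, -0.106, -0.0, 0.0]
contact_force: [0.1, 0.3, 0.9]
gripper_width: 85.3
grasp_force: 0.0
```

```bash
python3 - <<'E'
from h import *
plan([(610.5,245.8,100,-12.3)])
im,a=wristortho(510,710,150,340,8,2)
cv2.circle(a,(int(100.5*2),int(94.2*2)),3,(255,0,0),1)
b=np.zeros((384,400+400,3),np.uint8);b[:380,:400]=a;b[:300,400:]=cv2.resize(im,(400,300))
cv2.imwrite("pics/w8.png",b[:,:,::-1])
E
```

```text
at [608.7 244.9 100.1] yaw -12.17 az [-0.001 -0.    -1.   ] t 18.4 w 85.3 gf 0.0 F [0.1 0.3 0.9]
-> (610.5, 245.8, 100, -12.3) rot z 0.0004 travel [ 0.0063 -0.005   0.0006] rows 1 each [ 0.0063 -0.005   0.0006]
```

View pics/w8.png

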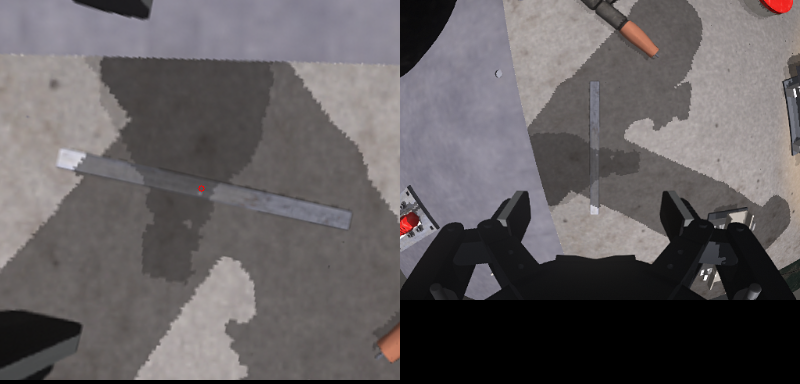

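The bar's ends are at (58,158) and (351,220), so its centre is (612.2,245.5), angle -12°.

>>> servo_tool(motion=[{"travel": [0.013, -0.005, 0.1], "rot": [0, 0, 0], "hand": 1}, {"travel": [0, 0, 0.12], "rot": [0, 0, 0], "hand": 0.6}, {"travel": [0, 0, 0.1], "rot": [0, 0, 0], "hand": 0.5}, {"travel": [0, 0, 0.065], "rot": [0, 0, 0], "hand": 0.4}, {"travel": [0, 0, 0], "rot": [0, 0, 0], "hand": 0.4}, {"travel": [0, 0, 0], "rot": [0, 0, 0], "hand": 0.4}, {"travel": [0, 0, 0], "rot": [0, 0, 0], "hand": 0.4}, {"travel": [0, 0, 0], "rot": [0, 0, 0], "hand": 0.4}])

```text
clock: 19.12
position: [614.0, 246.9, 6.0]
ee_rot: [0.994, -0.106, 0.001, -0.001]
contact_force: [0.4, 0.8, -0.2]
gripper_width: 34.1
grasp_force: 0.0
```

```bash
python3 -c "
from h import *
plan([(612.2,245.5,3,-12)])"
```

```text
at [614.  246.9   6. ] yaw -12.14 az [ 0.003  0.002 -1.   ] t 19.12 w 34.1 gf 0.0 F [ 0.4  0.8 -0.2]
-> (612.2, 245.5, 3, -12) rot z -0.0004 travel [-0.0058  0.0071  0.0119] rows 1 each [-0.0058  0.0071  0.0119]
```

>>> servo_tool(motion=[{"travel": [-0.006, 0.007, 0.013], "rot": [0, 0, 0], "hand": 0.4}, {"travel": [0, 0, 0], "rot": [0, 0, 0], "hand": 0.4}, {"travel": [0, 0, 0], "rot": [0, 0, 0], "hand": 0.3}, {"travel": [0, 0, 0], "rot": [0, 0, 0], "hand": 0}, {"travel": [0, 0, 0], "rot": [0, 0, 0], "hand": 0}, {"travel": [0, 0, 0], "rot": [0, 0, 0], "hand": 0}, {"travel": [0, 0, 0], "rot": [0, 0, 0], "hand": 0}, {"travel": [0, 0, 0], "rot": [0, 0, 0], "hand": 0}, {"travel": [0, 0, 0], "rot": [0, 0, 0], "hand": 0}])

```text
clock: 19.87
position: [611.3, 245.0, 1.1]
ee_rot: [0.994, -0.106, 0.0, -0.0]
contact_force: [-2.0, -0.2, 5.1]
gripper_width: 7.5
grasp_force: 60.0
```

```bash
python3 -c "
from h import *
plan([(612,245,110,-11.3),(437,-130,110,-11.3)])"
```

```text
at [611.3 245.    1.1] yaw -12.14 az [ 0.001  0.    -1.   ] t 19.87 w 7.5 gf 60.0 F [-2.  -0.2  5.1]
-> (612, 245, 110, -11.3) rot z -0.0023 travel [ 0.0028 -0.0005 -0.4357] rows 4 each [ 7.000e-04 -1.000e-04 -1.089e-01]
-> (437, -130, 110, -11.3) rot z -0.0 travel [-0.3925  1.6081  0.    ] rows 12 each [-0.0327  0.134   0.    ]
```

>>> servo_tool(motion=[{"travel": [0, 0, -0.06], "rot": [0, 0, 0], "hand": 0}, {"travel": [0, 0, -0.12], "rot": [0, 0, -0.002], "hand": 0}, {"travel": [0, 0, -0.13], "rot": [0, 0, 0], "hand": 0}, {"travel": [0, 0, -0.125], "rot": [0, 0, 0], "hand": 0}, {"travel": [-0.033, 0.12, 0], "rot": [0, 0, 0], "hand": 0}, {"travel": [-0.033, 0.135, 0], "rot": [0, 0, 0], "hand": 0}, {"travel": [-0.033, 0.135, 0], "rot": [0, 0, 0], "hand": 0}, {"travel": [-0.033, 0.135, 0], "rot": [0, 0, 0], "hand": 0}, {"travel": [-0.033, 0.135, 0], "rot": [0, 0, 0], "hand": 0}, {"travel": [-0.033, 0.135, 0], "rot": [0, 0, 0], "hand": 0}])

```text
clock: 20.7
position: [521.7, 58.4, 108.5]
ee_rot: [0.995, -0.1, -0.001, 0.0]
contact_force: [0.1, -1.4, -1.2]
gripper_width: 7.5
grasp_force: 59.2
```

>>> servo_tool(motion=[{"travel": [-0.033, 0.135, 0], "rot": [0, 0, 0], "hand": 0}, {"travel": [-0.033, 0.135, 0], "rot": [0, 0, 0], "hand": 0}, {"travel": [-0.033, 0.135, 0], "rot": [0, 0, 0], "hand": 0}, {"travel": [-0.033, 0.135, 0], "rot": [0, 0, 0], "hand": 0}, {"travel": [-0.033, 0.135, 0], "rot": [0, 0, 0], "hand": 0}, {"travel": [-0.033, 0.135, 0], "rot": [0, 0, 0], "hand": 0}, {"travel": [0, 0, 0], "rot": [0, 0, 0], "hand": 0}, {"travel": [0, 0, 0], "rot": [0, 0, 0], "hand": 0}, {"travel": [0, 0, 0], "rot": [0, 0, 0], "hand": 0}, {"travel": [0, 0, 0], "rot": [0, 0, 0], "hand": 0}])

```text
clock: 21.53
position: [435.0, -128.2, 109.2]
ee_rot: [0.995, -0.099, 0.0, -0.0]
contact_force: [0.7, -0.3, -1.1]
gripper_width: 7.6
grasp_force: 59.3
```

```bash
python3 - <<'E'
from h import *
plan([(436.5,-192,110,-11.3)])
im,a=wristortho(340,540,-280,-90,4,2)
cv2.circle(a,(int(96.5*2),int(102*2)),3,(255,0,0),1)
b=np.zeros((384,400+400,3),np.uint8);b[:380,:400]=a;b[:300,400:]=cv2.resize(im,(400,300))
cv2.imwrite("pics/w9.png",b[:,:,::-1])
E
```

```text
at [ 435.  -128.2  109.2] yaw -11.38 az [ 0.  0. -1.] t 21.53 w 7.6 gf 59.3 F [ 0.7 -0.3 -1.1]
-> (436.5, -192, 110, -11.3) rot z -0.0002 travel [ 0.0557  0.2491 -0.0034] rows 2 each [ 0.0279  0.1246 -0.0017]
```

View pics/w9.png

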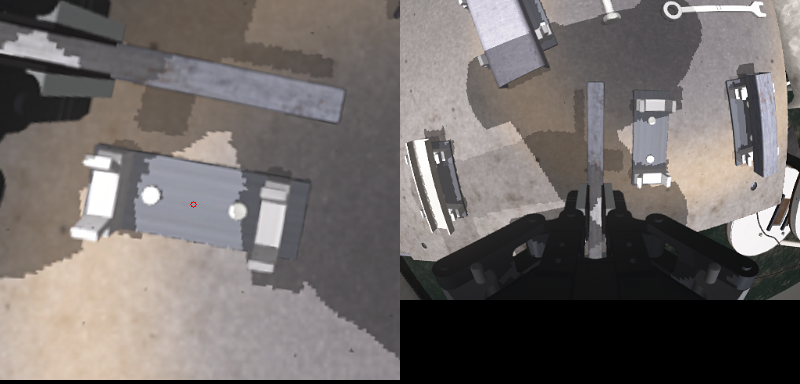

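The rest_20 holes at (150,195) and (238,211) give a centre of (437,-191.5), angle about -10.3°.

>>> servo_tool(motion=[{"travel": [0, 0, 0], "rot": [0, 0, -0.003], "hand": 0}, {"travel": [0.026, 0.124, 0], "rot": [0, 0, 0], "hand": 0}, {"travel": [0.025, 0.124, 0], "rot": [0, 0, 0], "hand": 0}, {"travel": [0, 0, 0.1], "rot": [0, 0, 0], "hand": 0}, {"travel": [0, 0, 0.1], "rot": [0, 0, 0], "hand": 0}, {"travel": [0, 0, 0], "rot": [0, 0, 0], "hand": 0}, {"travel": [0, 0, 0], "rot": [0, 0, 0], "hand": 0}, {"travel": [0, 0, 0], "rot": [0, 0, 0], "hand": 0}, {"travel": [0, 0, 0], "rot": [0, 0, 0], "hand": 0}])

```text
clock: 22.33
position: [437.3, -191.7, 60.7]
ee_rot: [0.996, -0.089, 0.001, 0.0]
contact_force: [0.0, -0.4, -1.4]
gripper_width: 7.9
grasp_force: 59.4
```

```bash
python3 -c "
from h import *
plan([(436.5,-191.5,22.5,-10.3)])"
```

```text
at [ 437.3 -191.7   60.7] yaw -10.25 az [ 0.003 -0.001 -1.   ] t 22.33 w 7.9 gf 59.4 F [ 0.  -0.4 -1.4]
-> (436.5, -191.5, 22.5, -10.3) rot z 0.0001 travel [-0.0034 -0.0003  0.1528] rows 2 each [-0.0017 -0.0002  0.0764]
```

>>> servo_tool(motion=[{"travel": [-0.003, 0, 0.05], "rot": [0, 0, 0], "hand": 0}, {"travel": [0, 0, 0.05], "rot": [0, 0, 0], "hand": 0}, {"travel": [0, 0, 0.052], "rot": [0, 0, 0], "hand": 0}, {"travel": [0, 0, 0], "rot": [0, 0, 0], "hand": 0}, {"travel": [0, 0, 0], "rot": [0, 0, 0], "hand": 0}, {"travel": [0, 0, 0], "rot": [0, 0, 0], "hand": 0}])

```text
clock: 22.83
position: [436.0, -191.8, 22.3]
ee_rot: [0.996, -0.09, 0.001, 0.0]
contact_force: [-0.4, -0.5, -1.0]
gripper_width: 7.8
grasp_force: 59.4
```

>>> servo_tool(motion=[{"travel": [0, 0, 0], "rot": [0, 0, 0], "hand": 0.25}, {"travel": [0, 0, 0], "rot": [0, 0, 0], "hand": 0.35}, {"travel": [0, 0, 0], "rot": [0, 0, 0], "hand": 0.35}, {"travel": [0, 0, -0.02], "rot": [0, 0, 0], "hand": 0.35}, {"travel": [0, 0, -0.06], "rot": [0, 0, 0], "hand": 0.35}, {"travel": [0, 0, -0.15], "rot": [0, 0, 0], "hand": 0.35}, {"travel": [0, 0, -0.15], "rot": [0, 0, 0], "hand": 0.35}, {"travel": [0, 0, -0.15], "rot": [0, 0, 0], "hand": 1}, {"travel": [0, 0, -0.15], "rot": [0, 0, 0], "hand": 1}, {"travel": [0, 0, 0], "rot": [0, 0, 0], "hand": 1}])

```text
clock: 23.67
position: [439.7, -193.1, 199.9]
ee_rot: [0.996, -0.089, 0.008, 0.001]
contact_force: [0.6, 0.2, 0.2]
gripper_width: 65.4
grasp_force: 0.0
```

>>> servo_tool(motion=[{"travel": [-0.1, 0, 0], "rot": [0, 0, 0], "hand": 1}, {"travel": [-0.1, 0, 0], "rot": [0, 0, 0], "hand": 1}, {"travel": [0, 0, 0], "rot": [0, 0, 0], "hand": 1}, {"travel": [0, 0, 0], "rot": [0, 0, 0], "hand": 1}, {"travel": [0, 0, 0], "rot": [0, 0, 0], "hand": 1}])

```text
clock: 24.08
position: [386.4, -183.1, 191.8]
ee_rot: [0.996, -0.09, 0.001, 0.0]
contact_force: [-0.4, 0.1, 0.8]
gripper_width: 85.6
grasp_force: 0.0
```

```bash
python3 - <<'E'
from h import *
plan([])
S={"bar":(330,540,-250,-140,22,38),"tube":(350,540,-380,-280,38,60),"small":(340,540,40,140,26,50),"large":(510,710,-120,0,40,60)}
for k,v in S.items():
    print(k)
    for n in("side","scene"): 
        try: chk(n,v[:4],v[4] if n=="side" else v[4]-4,v[5])
        except Exception as e: print(n,e)
im,a=wristortho(340,700,-390,160,33,1)
s=get_image("side")[0][150:310,150:350]
b=np.zeros((550,760,3),np.uint8);b[:,:360]=a[:550];b[:320,360:]=cv2.resize(s,(400,320))
cv2.imwrite("pics/f.png",b[:,:,::-1])
E
```

```text
at [ 386.4 -183.1  191.8] yaw -10.34 az [ 0.001 -0.    -1.   ] t 24.08 w 85.6 gf 0.0 F [-0.4  0.1  0.8]
bar
side 547 c [ 436.  -193.8] size [ 38.2 148.8] ang -10.6 z 29.2
scene 256 c [ 434.  -186.5] size [ 38.6 148.8] ang -10.3 z 25.3
tube
side 968 c [ 437.4 -328.8] size [120.1  26.3] ang 4.8 z 46.3
scene 244 c [ 435. -325.] size [120.5  29. ] ang 4.7 z 42.3
small
side 493 c [434.8  86.8] size [ 54.8 129.2] ang -10.6 z 32.9
scene 553 c [434.   94.3] size [ 64.6 131.3] ang -9.1 z 29.0
large
side 745 c [604.2 -65.5] size [151.6  51.3] ang 10.2 z 47.7
scene 676 c [601.8 -60.9] size [150.8  51.5] ang 10.6 z 43.8
```

View pics/f.png

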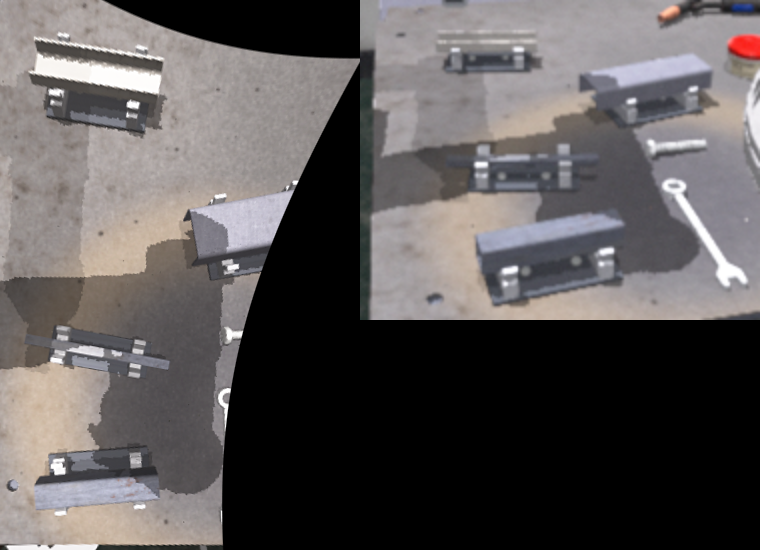

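The final views show every part lying flat in both saddles of its rest. The top heights are right and the lengthwise errors are about 2 mm or less. The spanner and bolt are where they were.

```bash
python3 -c "
from h import *
print(job_done())"
```

```text
the job is handed in; nothing more can be done
None
```

All four offcuts lie flat in their matching rests, same side up and centred lengthwise to about 2 mm by the cameras; the spanner and bolt were left alone, and the job was handed in at about 24 s.

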